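# Hang the clamp tote on the bench panel hook

### The job

Clear the bench for gluing: take the plywood tote of spool clamps and hang it by its dark round handle on the red twin-prong hook of the grey tool panel, with both prongs under the handle between the tote's two end boards. Carry it so that no clamp falls out, and set it down on the prongs rather than dropping it. Leave it hanging level and still, and leave the cam clamp, the tape roll and the glue bottle where they are.

Things in the scene. Friction and masses are not known exactly. Their poses are not given: they have to be found in the camera images.
- tote_handle (a point): Middle of the tote's handle, on its axis: a dark wooden dowel 18 mm in diameter, 170 mm clear length between the end boards, fixed rigidly 150 mm above the tote's underside (so at height 150 mm while the tote stands on the bench). x runs along the dowel, z up. Between the dowel and the spool clamps standing in the tote (tops at 67 mm) the space is clear.
- tote: The tote, an open plywood box 188 mm long (x, along the handle), 110 mm wide (y), side walls 52 mm high; two end boards 9 mm thick that taper from 110 to 44 mm wide and end 172 mm above the underside. Same either way round. Origin at the centre of its underside, z up. It weighs 0.3 to 0.55 kg and holds three clamps of 0.04 kg.
- hook_seat (a point): Where the handle's middle goes: midway between the hook's two prongs, at the height of their top surface (0.22 to 0.25 m above the bench), 64 mm out from the panel's face. y points out along the prongs, away from the panel; x along the panel, across the prongs; z up. The hung handle lies along x over both prongs, its axis 9 mm above this point.
- hook: The hook, fixed on the panel: two level, parallel, round red prongs 8 mm thick, axes 90 mm apart (82 mm clear between them) on a 4 mm plate. Origin on the panel's face midway between them at the height of their top surface, axes as for the seat. Each prong is level to y = 100 mm, then turns up to a tip at y = 117 mm, 20 mm above its level top.
- panel: Grey perforated steel tool panel standing fixed on the bench, 460 mm long (x), 14 mm thick; top edge 280 mm above the bench. Origin on the bench below the middle of its front face; y points out of the front face, on which the hook is. A try square hangs at its +x end and two screwdrivers at its -x end, fixed, each more than 150 mm from the panel's middle and standing out up to 22 mm.
- spool0_center (a point): Spool clamp standing loose in the tote: two turned wooden spools on a steel rod, 32 mm in diameter and 60 mm tall; the point is at its centre.
- spool1_center (a point): Second spool clamp, the same.
- spool2_center (a point): Third spool clamp, the same.
- clamp: Bystander: wooden cam clamp lying flat on the bench, about 210 x 150 mm, 24 mm high.
- glue: Bystander: white glue bottle with an orange cap, 66 mm in diameter, 190 mm tall; origin at the centre of its base.
- tape: Bystander: yellow tape roll lying flat, 100 mm in diameter, 25 mm high; origin at the centre of its underside.

How it is judged:
By the outcome, as a careful person would: the job done as asked, in the order asked, and still so for the second after the job is handed in, with the robot touching nothing.
It also fails if it takes over 45 s, if anything falls off the work surface, if the arm or the gripper's body presses on something with over 40 N, if the wrist force passes 120 N, or if a joint passes its speed limit or range.

### The arm

A 6-joint arm with a two-finger parallel gripper is mounted at the origin on the work surface. World frame = base frame: x ahead of the robot, y to its left, z up, the work surface at z = 0. Lengths are in m, angles in rad, forces in N, time in s.
With the tool pointing down it reaches from about 0.35 to 0.875 m from the base axis. Payload 4.2 kg.
Tool frame: the origin (TCP) lies at the centre of the arm's flange, where the gripper is bolted on; the fingertips stand 173 mm ahead of it and the grasp point (between the pads) lies 155 mm ahead of it; z points along the fingers, x is the direction in which the jaws open and shut, and the axes are right-handed (so a half turn about z gives the same grasp; the last joint's range is limited). The gripper opens to 85 mm and grips with 20 to 120 N. Pads are 22 mm wide; open, the fingers measure 114 mm over their backs; the gripper's body (76 mm by 85 mm) begins 54 mm behind the grasp point. The pads swing forward as they close: fully open they stand 13 mm farther back than shut.
Start: joints at [0.259, 0.385, 0.008, 0, -1.194, -0.259], TCP at [0.625, 0, 0.405] pointing down, gripper open.
Joint ranges: [-3.14, 3.14], [-1.21, 2.06], [-1.07, 1.41], [-3.16, 2.05], [-2.99, -0.16], [-3.1, 3.1]. Speed limits (rad/s): [2.79, 2.79, 3.14, 3.14, 3.14, 3.14].

### API

Orientations are given as a rotation vector (axis times angle).
In Python, from cell import ctrl gives the robot as it stands.
- The arm moves only by the shell command python3 -m crank 'ROWS' [FORCE]. ROWS is JSON, one flat list of numbers, 5 for each row, row after row: the shift along the world's x, y, z in m, then the turn about the world's z in degrees, then the opening, from 0 (shut) to 1 (fully open). In form: [tx, ty, tz, turn, claw, tx, ty, tz, turn, claw, ...]. A call has 1 to 8 rows; each row is the pose to reach, as a shift and turn from the pose commanded when the call began; what a row does not reach only later rows make up. A row lasts 1/12 s, in which the tool goes at most 41.7 mm and 7.16 degrees, less where a joint would pass 70% of its speed; a pose out of reach is approached as far as the arm can. A call with a gripper value outside its range is refused whole. The fingers move at their own pace and stop on an object; FORCE is the grip in N (left out, the last holds). Time passes only in rows, so rows that repeat a pose let the fingers close. It gives the time, the measured TCP pose, the force and the opening at its end, in the units of the state.
- ctrl.observe(): the state, without advancing time (a new reading comes with each control period).
- ctrl.get_image(name): name is "scene" or "side" or "wrist"; returns a dict with "color" (420x560x3 uint8, red, green, blue), "z_map" (420x560 float32, m along the optical axis (not along the pixel's ray), 0 where there is no reading), "intrinsics" (3x3 intrinsics, pixels), "eye" and "rotation" of the camera in the world. Camera axes: x right, y up, looking along -z (the intrinsics and any distortion apply to the point x, -y, -z); pixel columns grow to the right and rows downward; lengths in m; the calibration is good to about 2 mm. A picture is of the moment at which its call begins.
- ctrl.sign_off(): hands the job in, once; it reports no verdict.
Trained networks look in the newest picture that a camera, given by its name, has taken for a name from the list of things; names that differ only in an ending like _2 or _b are one class to them, and where a whole thing is asked for, a point or a joint stands for the part that bears it (a point fixed in the world has none). Each returns a list of dicts, best first, with "p" (0 to 1); they miss things now and then, are a little off and sometimes report something else, mostly with a low value. They report only what shows in the picture. A call takes as long as a camera call.
- ctrl.search_frame(thing, camera): "uv" ([column, row] in pixels, amid what is visible of it).
- ctrl.silhouettes(thing, camera): "pixels" (420x560 bool, what is visible of it) and "uv" ([column, row] in pixels, amid what is visible of it).
- ctrl.tip_of(thing, camera): "uv" ([column, row] in pixels: a listed point, or the origin of a listed thing).
The state is a dict: "clock": time; "joint_pos": joint angles; "qd": joint speeds; "joint_efforts": joint torques, N m; "tcp_pos": TCP position; "ee_rot": TCP orientation; "ft_force": force on the tool from outside, world axes, zero at the start; "moment": the same for the moment, N m; "opening": finger opening in m.
Only numpy, scipy, OpenCV 4.12 (cv2) and the standard library are available. Lean on these libraries where they do the work, as an engineer would, in place of code of your own. Each camera call takes 0.05 s, during which the arm holds its last target.

## Working session

There is one attempt and no reset: what is moved stays moved. The work goes in short steps, Python scripts to look and compute and a shell command to move; the robot and the scene stay as the last step left them, time stands still between calls to the robot, and variables do not carry over. Pictures are saved under pics/ and viewed, and the job is handed in when it is done.

```bash
ls; mkdir -p pics; cat > h.py <<'E'
import numpy as np, cv2
from cell import ctrl
def proj_inv(im,u,v,z):
    K=im["intrinsics"];x=(u-K[0,2])/K[0,0]*z;y=(v-K[1,2])/K[1,1]*z
    return np.array(im["eye"])+np.array(im["rotation"])@np.array([x,-y,-z])
def cloud(im):
    K=np.array(im["intrinsics"]);z=im["z_map"];v,u=np.mgrid[:420,:560]
    p=np.stack([(u-K[0,2])/K[0,0]*z,-(v-K[1,2])/K[1,1]*z,-z],-1)
    return p@np.array(im["rotation"]).T+np.array(im["eye"])
def save(im,n): cv2.imwrite("pics/"+n+".png",im["color"][:,:,::-1])
E
python3 - <<'E'
from h import *
s=ctrl.observe();print(s)
for c in ["scene","side","wrist"]:
    im=ctrl.get_image(c);save(im,c+"0");P=cloud(im)
    print(c,im["eye"],im["intrinsics"],im["rotation"], im.keys())
    for t in ["tote_handle","tote","hook_seat","hook","panel","spool0_center","clamp","glue","tape"]:
        for d in ctrl.tip_of(t,c)[:3]:
            u,v=map(int,np.round(d["uv"]));
            if 0<=u<560 and 0<=v<420: print(t,d["uv"],round(d["p"],2),P[v,u].round(3), im["z_map"][v,u])
    np.savez("/tmp/%s0.npz"%c,P=P,z=im["z_map"],c=im["color"])
E
```

```text
pics
{'clock': 0.0, 'joint_pos': array([ 2.58562745e-01,  3.85575702e-01,  6.58894015e-03, -4.88731901e-04,
       -1.19400354e+00, -2.58595839e-01]), 'qd': array([-2.58057836e-04, -1.14605750e-03, -1.03835992e-03,  2.16789177e-03,
        9.15336783e-04, -2.19399249e-05]), 'joint_efforts': array([-9.55001960e-04, -3.92286408e+01,  1.88399577e+01,  4.18616563e+00,
       -4.72148502e-03,  8.27910434e-07]), 'tcp_pos': array([6.24788601e-01, 9.86798644e-06, 4.03596688e-01]), 'ee_rot': array([-3.34996189e-04, -3.13935544e+00,  1.91294724e-04]), 'ft_force': array([-0.55516251, -0.36090118, -0.19281185]), 'moment': array([ 0.01858355, -0.02730117,  0.04928117]), 'opening': 0.08528245878189986}Traceback (most recent call last):
  File "<stdin>", line 4, in <module>
  File "h.py", line 9, in cloud
    return p@np.array(im["rotation"]).T+np.array(im["eye"])
           ~~~~~~~~~~~~~~~~~~~~~~~~~~~~^~~~~~~~~~~~~~~~~~~~
ValueError: operands could not be broadcast together with shapes (420,560) (3,)
```

```bash
sed -i 's/^from cell/from scipy.spatial.transform import Rotation as R\nfrom cell/; s/np.array(im\["rotation"\])/R.from_rotvec(im["rotation"]).as_matrix()/' h.py
python3 - <<'E'
from h import *
for c in ["scene","side","wrist"]:
    im=ctrl.get_image(c);save(im,c+"0");P=cloud(im)
    print(c,im["eye"],im["intrinsics"],im["rotation"], im.keys())
    for t in ["tote_handle","tote","hook_seat","hook","panel","spool0_center","clamp","glue","tape"]:
        for d in ctrl.tip_of(t,c)[:3]:
            u,v=map(int,np.round(d["uv"]));
            if 0<=u<560 and 0<=v<420: print(t,d["uv"],round(d["p"],2),P[v,u].round(3), im["z_map"][v,u])
    np.savez("/tmp/%s0.npz"%c,P=P,z=im["z_map"],c=im["color"])
E
```

```text
scene [1.17806325 0.4952773  1.13681725] [[496.45968819   0.         289.33758568]
 [  0.         496.45968819 209.05919758]
 [  0.           0.           1.        ]] [0.34543863 0.76743915 2.1396062 ] dict_keys(['color', 'z_map', 'intrinsics', 'eye', 'rotation'])
tote_handle [333.3, 218.0] 0.72 [0.524 0.088 0.156] 1.2423171
tote [328.1, 250.8] 0.89 [0.525 0.081 0.004] 1.3622276
hook_seat [201.2, 120.9] 0.64 [ 0.479 -0.423  0.17 ] 1.4597225
hook [187.3, 109.5] 0.96 [ 0.52  -0.422  0.238] 1.3866092
panel [200.7, 164.7] 0.78 [ 0.506 -0.433 -0.001] 1.5840287
spool0_center [333.0, 227.9] 0.43 [0.489 0.068 0.06 ] 1.3416322
spool0_center [201.8, 121.6] 0.29 [ 0.479 -0.42   0.167] 1.461216
clamp [443.0, 285.6] 0.62 [0.44  0.381 0.021] 1.2684087
glue [268.8, 320.4] 0.91 [0.811 0.116 0.084] 1.14835
glue [333.3, 229.7] 0.56 [0.488 0.068 0.05 ] 1.3501914
tape [224.8, 265.4] 0.72 [ 0.731 -0.114 -0.003] 1.3477064
side [0.35620554 0.67278969 1.03121737] [[397.15173093   0.         288.95387548]
 [  0.         397.15173093 209.38148092]
 [  0.           0.           1.        ]] [ 0.16097717 -0.96
[... 410 characters left out ...]
 1.1800796
spool0_center [318.8, 263.8] 0.6 [0.468 0.071 0.057] 1.1362754
clamp [299.3, 378.2] 0.8 [0.432 0.379 0.025] 0.967281
glue [218.5, 252.9] 0.59 [0.764 0.12  0.046] 1.1750089
tape [256.1, 205.2] 0.83 [ 0.741 -0.124  0.   ] 1.3540521
wrist [ 0.62412459 -0.07609321  0.37471394] [[372.82220544   0.         276.77870401]
 [  0.         372.82220544 210.57653003]
 [  0.           0.           1.        ]] [-3.38921165e-04 -4.78380711e-01  3.10416252e+00] dict_keys(['color', 'z_map', 'intrinsics', 'eye', 'rotation'])
tote [371.2, 245.3] 0.92 [0.538 0.057 0.058] 0.3421116
spool0_center [432.8, 236.6] 0.71 [0.482 0.049 0.058] 0.33922827
glue [128.1, 256.9] 0.86 [0.764 0.07  0.055] 0.34906512
```

View pics/scene0.png

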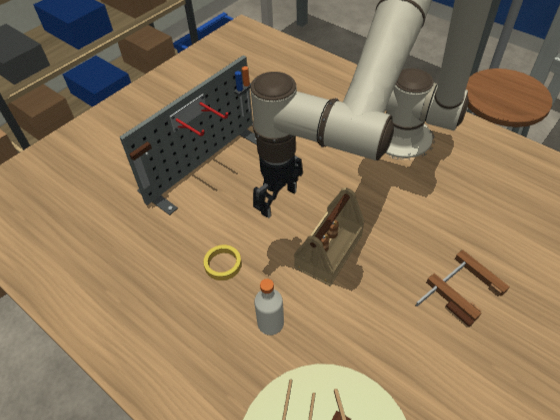

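View pics/side0.png

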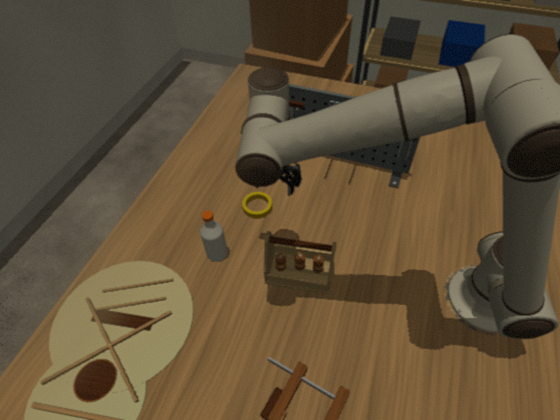

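View pics/wrist0.png

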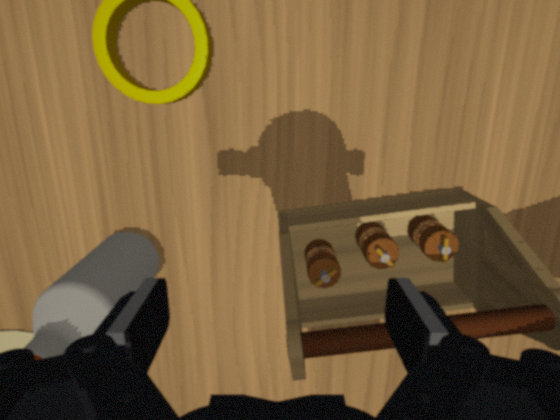

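```bash
python3 - <<'E'
from h import *
for c in ["scene","side","wrist"]:
    D=np.load(f"/tmp/{c}0.npz");P=D["P"];C=cv2.cvtColor(D["c"],cv2.COLOR_RGB2HSV).astype(int);z=D["z"]
    ok=z>0
    red=ok&((C[...,0]<5)|(C[...,0]>175))&(C[...,1]>190)&(C[...,2]>120)&(P[...,1]<-.25)&(P[...,2]>.15)&(P[...,2]<.28)
    n,l,st,_=cv2.connectedComponentsWithStats(red.astype(np.uint8))
    for i in range(1,n):
        if st[i,4]>20:
            q=P[l==i];print(c,"red",st[i],q.min(0).round(3),q.max(0).round(3),np.median(q,0).round(3))
            m=q.mean(0);U=np.linalg.svd(q-m)[2][0];print(" ax",m.round(4),U.round(3))
    h=ok&(P[...,2]>.140)&(P[...,2]<.17)&(abs(P[...,0]-.525)<.12)&(abs(P[...,1]-.085)<.05)&(C[...,2]<95)
    q=P[h]
    if len(q)>30:
        m=np.median(q,0);q=q[np.linalg.norm((q-m)[:,1:],axis=1)<.04];m=q.mean(0);U=np.linalg.svd(q-m)[2][0];print(c,"handle",len(q),m.round(4),U.round(3),q.min(0).round(3),q.max(0).round(3))
    pn=ok&(P[...,1]<-.38)&(P[...,1]>-.5)&(P[...,2]>.03)&(P[...,2]<.27)&(abs(P[...,0]-.5)<.25)
    q=P[pn]
    if len(q)>200:
        for _ in range(6):
            a,b=np.polyfit(q[:,0],q[:,1],1);r=q[:,1]-a*q[:,0]-b;q=q[abs(r-np.median(r))<max(.004,np.median(abs(r))*2)]
        print(c,"panel y=",a,b,np.degrees(np.arctan(a)),len(q),q.min(0).round(3),q.max(0).round(3))
E
```

```text
scene red [200 103  24  15  42] [ 0.472 -0.417  0.229] [ 0.481 -0.323  0.241] [ 0.476 -0.369  0.237]
 ax [ 0.4758 -0.3689  0.2366] [0.026 1.    0.007]
scene red [176 119  24  15  41] [ 0.562 -0.419  0.233] [ 0.569 -0.33   0.241] [ 0.566 -0.375  0.237]
 ax [ 0.5656 -0.374   0.2367] [-0.011 -1.    -0.005]
scene handle 604 [0.5292 0.0856 0.1557] [ 0.992  0.128 -0.   ] [0.427 0.048 0.14 ] [0.621 0.119 0.17 ]
scene panel y= -0.01969697830395738 -0.41314035441314534 -1.1284078112537228 6561 [ 0.271 -0.432  0.03 ] [ 0.733 -0.415  0.27 ]
side handle 520 [0.5244 0.0885 0.1568] [-0.993 -0.121 -0.006] [0.428 0.062 0.14 ] [0.616 0.121 0.17 ]
side panel y= -0.019903867823030413 -0.41241237088804883 -1.1402570619011594 1860 [ 0.271 -0.43   0.03 ] [ 0.725 -0.414  0.27 ]
wrist handle 6266 [0.5136 0.0765 0.1559] [0.994 0.109 0.005] [0.435 0.046 0.14 ] [0.618 0.106 0.17 ]
```

```bash
python3 - <<'E'
from h import *
from scipy.optimize import least_squares
Q=[]
for c in ["scene","side","wrist"]:
    D=np.load(f"/tmp/{c}0.npz");P=D["P"];z=D["z"]
    h=(z>0)&(P[...,2]>.143)&(P[...,2]<.166)&(abs(P[...,0]-.525)<.075)
    yl=.0865+np.tan(np.radians(6.5))*(P[...,0]-.525)
    q=P[h&(abs(P[...,1]-yl)<.016)]
    # cylinder
    f=lambda p:np.hypot((q[:,1]-p[0]-p[1]*(q[:,0]-.525))*np.cos(np.arctan(p[1])),q[:,2]-p[2])-.009
    r=least_squares(f,[.0865,.11,.15],loss="soft_l1",f_scale=.001)
    print(c,len(q),r.x.round(4),np.degrees(np.arctan(r.x[1])),np.median(abs(r.fun)))
    b=P[(z>0)&(P[...,2]>.07)&(P[...,2]<.175)&(abs(P[...,1]-.0865)<.07)&(abs(P[...,0]-.525)<.13)]
    a=np.arctan(r.x[1]);s=(b[:,0]-.525)*np.cos(a)+(b[:,1]-r.x[0])*np.sin(a)
    print(np.percentile(s,[.5,1,99,99.5]).round(4))
    if c=="scene":
        import sys
    red=None
# prong tops (scene) profile
D=np.load("/tmp/scene0.npz");P=D["P"];C=cv2.cvtColor(D["c"],cv2.COLOR_RGB2HSV).astype(int)
m=((C[...,0]<8)|(C[...,0]>172))&(C[...,1]>150)&(P[...,1]<-.25)&(P[...,2]>.2)&(P[...,2]<.28)&(abs(P[...,0]-.52)<.08)
q=P[m];q=q[np.argsort(q[:,1])]
for lo in np.arange(-.42,-.28,.02):
    k=q[(q[:,1]>=lo)&(q[:,1]<lo+.02)]
    for sgn in (0,1):
        kk=k[(k[:,0]>.52)==sgn]
        if len(kk): print(round(lo,2),len(kk),kk.mean(0).round(4),kk[:,2].max().round(4))
im=ctrl.get_image("scene");c=im["color"][85:185,115:265];cv2.imwrite("pics/hook0.png",cv2.resize(c,(750,500),interpolation=cv2.INTER_CUBIC)[:,:,::-1])
E
```

```text
scene 353 [0.0823 0.1404 0.1497] 7.990461489069418 0.0010593553388566351
[-0.0951 -0.0939  0.0952  0.0956]
side 375 [0.0831 0.1344 0.1508] 7.652741719753961 0.0009969996010549213
[-0.0944 -0.0944  0.093   0.0932]
wrist 4206 [0.0834 0.1369 0.1509] 7.796837990853881 0.00036965580839926244
[-0.0957 -0.0953  0.0911  0.0915]
-0.42 21 [ 0.471  -0.4113  0.2274] 0.2396
-0.42 19 [ 0.5644 -0.4102  0.2307] 0.2404
-0.4 20 [ 0.4755 -0.389   0.2345] 0.2394
-0.4 21 [ 0.5657 -0.3907  0.2329] 0.2388
-0.38 14 [ 0.4758 -0.3699  0.2352] 0.2384
-0.38 14 [ 0.5657 -0.3714  0.2365] 0.2403
-0.36 11 [ 0.4769 -0.3508  0.2372] 0.239
-0.36 16 [ 0.566  -0.3519  0.2363] 0.2394
-0.34 16 [ 0.4768 -0.331   0.2364] 0.2411
-0.34 15 [ 0.5666 -0.3314  0.2365] 0.2414
-0.32 12 [ 0.478  -0.3099  0.2501] 0.2577
-0.32 15 [ 0.5678 -0.312   0.2496] 0.2586
```

View pics/hook0.png

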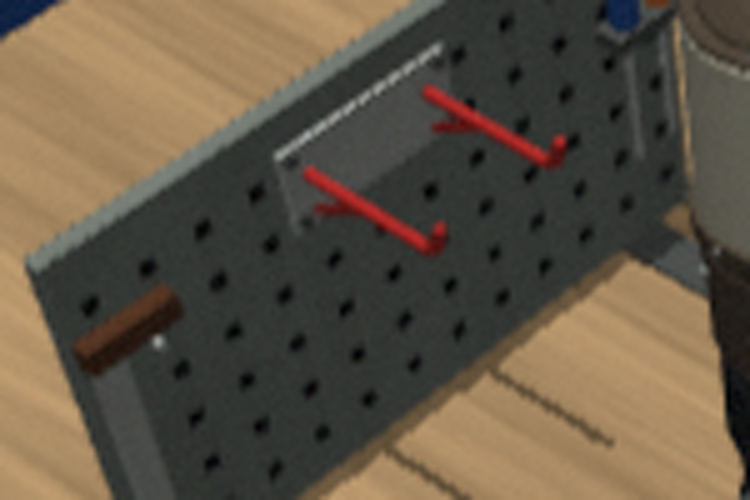

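```bash
python3 -m crank '[-0.013,0.010,0,-7,1,-0.026,0.021,0,-14,1,-0.039,0.031,0,-21,1,-0.052,0.042,0,-28,1,-0.065,0.052,0,-35,1,-0.078,0.062,0,-42,1,-0.09,0.073,0,-49,1,-0.1,0.083,0,-56,1]' 110; python3 -m crank '[0,0,-0.01,-7,1,0,0,-0.02,-14,1,0,0,-0.03,-21,1,0,0,-0.04,-26.2,1,0,0,-0.04,-26.2,1,0,0,-0.04,-26.2,1,0,0,-0.04,-26.2,1,0,0,-0.04,-26.2,1]'
python3 - <<'E'
from h import *
im=ctrl.get_image("wrist");save(im,"w1");s=ctrl.observe();print(s["tcp_pos"],R.from_rotvec(s["ee_rot"]).as_matrix().round(4),s["joint_pos"])
im=ctrl.get_image("side");save(im,"s1")
E
```

```text
clock: 2.27
tcp_pos: [0.5241, 0.0834, 0.4049]
ee_rot: [1.483, 2.769, 0.0]
ft_force: [-1.1, -1.2, -0.7]
opening: 0.0853
clock: 2.93
tcp_pos: [0.5252, 0.0831, 0.3656]
ee_rot: [2.063, 2.368, 0.002]
ft_force: [-0.7, -0.4, 0.4]
opening: 0.0853
[0.52517745 0.0830557  0.36551083] [[-1.368e-01  9.906e-01  1.500e-03]
 [ 9.906e-01  1.368e-01  5.000e-04]
 [ 3.000e-04  1.600e-03 -1.000e+00]] [ 4.62157573e-01  2.59712109e-01 -2.80047026e-01  2.23226680e-04
 -1.02946339e+00 -1.89585855e+00]
```

View pics/w1.png

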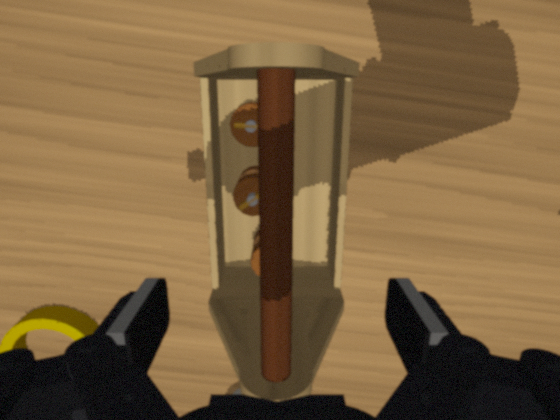

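```bash
python3 -m crank '[0,0,-0.015,0,1,0,0,-0.03,0,1,0,0,-0.045,0,1,0,0,-0.055,0,1,0,0,-0.06,0,1,0,0,-0.06,0,1,0,0,-0.06,0,0.6,0,0,-0.06,0,0.5]' 110;python3 -m crank '[0,0,0,0,0.4,0,0,0,0,0.3,0,0,0,0,0.15,0,0,0,0,0,0,0,0,0,0,0,0,0,0,0,0,0,0,0,0,0,0,0,0,0]' 110
python3 - <<'E'
from h import *
im=ctrl.get_image("wrist");save(im,"w2");s=ctrl.observe();print(s["tcp_pos"],s["opening"],s["ft_force"],s["moment"])
im=ctrl.get_image("side");save(im,"s2")
E
```

```text
clock: 3.7
tcp_pos: [0.5254, 0.0832, 0.3056]
ee_rot: [2.064, 2.367, 0.002]
ft_force: [-0.4, -0.9, 0.4]
opening: 0.0639
clock: 4.37
tcp_pos: [0.5251, 0.0828, 0.3053]
ee_rot: [2.064, 2.367, 0.0]
ft_force: [-1.8, -1.8, 5.7]
opening: 0.0152
[0.52508209 0.08276555 0.3053606 ] 0.015087425351754684 [-0.31975263 -3.00674219  5.60621318] [-0.67369704  0.25806534  0.01265454]
```

View pics/w2.png

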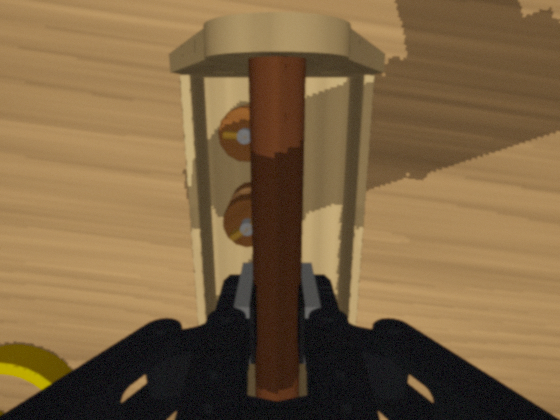

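View pics/s2.png

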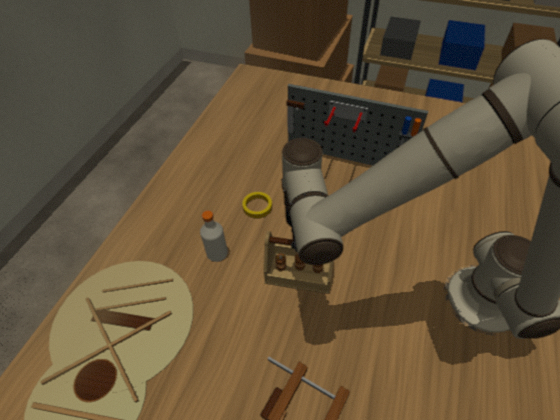

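```bash
python3 -m crank '[0,0,0.002,0,0,0,0,0.005,0,0,0,0,0.01,0,0,0,0,0.016,0,0,0,0,0.022,0,0,0,0,0.027,0,0,0,0,0.03,0,0,0,0,0.03,0,0]' 120
python3 - <<'E'
from h import *
im=ctrl.get_image("wrist");save(im,"w3");s=ctrl.observe();print(s["tcp_pos"],s["opening"],s["ft_force"],s["moment"])
im=ctrl.get_image("side");save(im,"s3")
E
```

```text
clock: 5.13
tcp_pos: [0.5252, 0.0832, 0.3357]
ee_rot: [2.065, 2.367, 0.003]
ft_force: [0.1, 1.1, -3.7]
opening: 0.0147
[0.52500597 0.08306661 0.33519679] 0.014739774567556924 [-0.35611006 -0.1893365  -4.37766919] [-0.00090914 -0.02761751 -0.07962837]
```

View pics/w3.png

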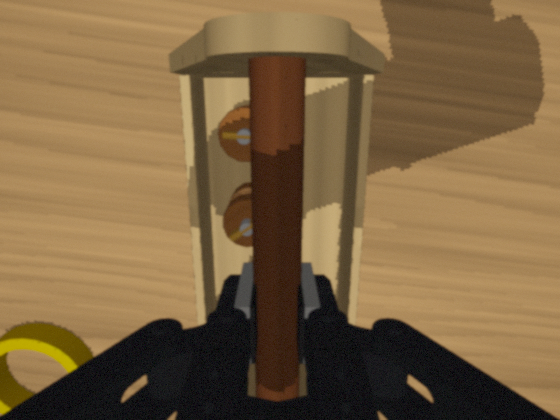

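The tote hangs unchanged in the grip: the handle is at column 277 and the spools still stand. I'll lift it to travel height.

```bash
python3 -m crank '[0,0,0.006,0,0,0,0,0.018,0,0,0,0,0.034,0,0,0,0,0.052,0,0,0,0,0.070,0,0,0,0,0.088,0,0,0,0,0.1,0,0,0,0,0.106,0,0]' && python3 -m crank '[0,-0.003,0,-0.5,0,0,-0.010,0,-1.5,0,0,-0.021,0,-2.5,0,0,-0.036,0,-4,0,0,-0.053,0,-5.5,0,-0.001,-0.071,0,-7,0,-0.002,-0.089,0,-8.0,0,-0.003,-0.107,0,-9,0]' && python3 -m crank '[0,-0.018,0,0,0,0,-0.036,0,0,0,0,-0.054,0,0,0,0,-0.072,0,0,0,0,-0.09,0,0,0,0,-0.108,0,0,0,0,-0.126,0,0,0,0,-0.143,0,0,0]' && python3 -m crank '[0,-0.014,0,0,0,0,-0.024,0,0,0,0,-0.030,0,0,0,0,-0.033,0,0,0,0,-0.033,0,0,0,0,-0.033,0,0,0,0,-0.033,0,0,0]'
python3 - <<'E'
from h import *
s=ctrl.observe();print(s["tcp_pos"],R.from_rotvec(s["ee_rot"]).as_matrix().round(4),s["opening"],s["ft_force"],s["moment"],s["joint_pos"])
for c in ["wrist","scene","side"]:
    im=ctrl.get_image(c);save(im,c+"4");P=cloud(im);np.savez("/tmp/%s4.npz"%c,P=P,z=im["z_map"],c=im["color"])
E
```

```text
clock: 5.9
tcp_pos: [0.5251, 0.083, 0.4429]
ee_rot: [2.064, 2.366, 0.005]
ft_force: [0.0, -0.1, -5.4]
opening: 0.0145
clock: 6.57
tcp_pos: [0.5215, -0.0257, 0.4394]
ee_rot: [-2.246, -2.194, 0.004]
ft_force: [0.7, -0.4, -4.2]
opening: 0.0146
clock: 7.23
tcp_pos: [0.5213, -0.1689, 0.4393]
ee_rot: [-2.245, -2.194, 0.003]
ft_force: [0.3, -0.7, -4.6]
opening: 0.0145
clock: 7.82
tcp_pos: [0.522, -0.1995, 0.4407]
ee_rot: [-2.244, -2.199, -0.0]
ft_force: [-0.3, 0.7, -4.9]
opening: 0.0147
[ 0.52197874 -0.19946227  0.44068706] [[ 2.030e-02  9.998e-01 -0.000e+00]
 [ 9.998e-01 -2.030e-02  2.000e-04]
 [ 2.000e-04 -0.000e+00 -1.000e+00]] 0.01470744811294891 [-0.31566818  0.72712377 -4.87592466] [ 0.07537984 -0.00191852  0.1024528 ] [-7.50327260e-02  2.48113245e-01 -9.82155500e-02 -2.36832673e-04
 -1.22451733e+00 -1.51602399e+00]
```

View pics/scene4.png

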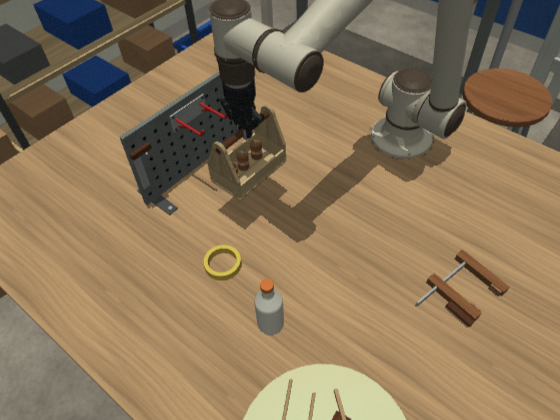

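View pics/wrist4.png

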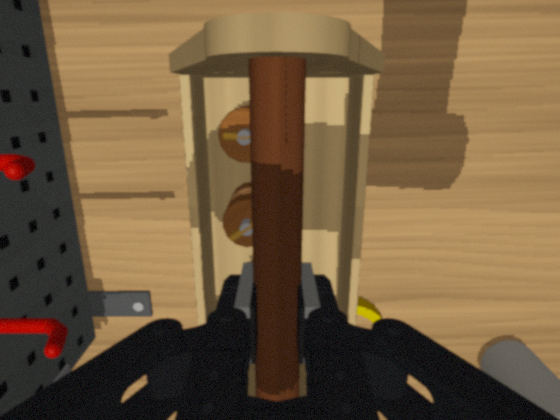

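View pics/side4.png

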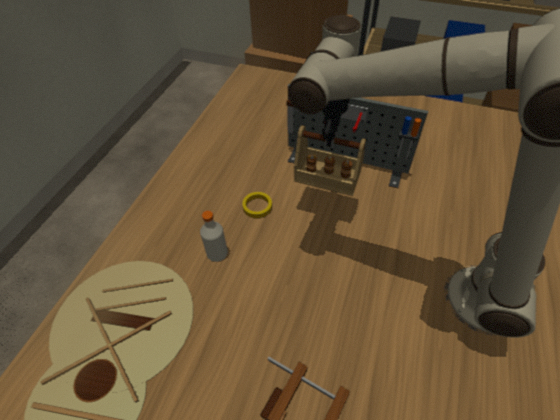

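```bash
python3 - <<'E'
from h import *
from scipy.optimize import least_squares
for c in ["scene","side","wrist"]:
    D=np.load(f"/tmp/{c}4.npz");P=D["P"];z=D["z"];C=cv2.cvtColor(D["c"],cv2.COLOR_RGB2HSV).astype(int)
    h=(z>0)&(P[...,2]>.276)&(P[...,2]<.302)&(abs(P[...,0]-.521)<.08)&(abs(P[...,1]+.20)<.018)&((abs(P[...,0]-.521)>.025))
    q=P[h]
    f=lambda p:np.hypot(q[:,1]-p[0]-p[1]*(q[:,0]-.521),q[:,2]-p[2]-p[3]*(q[:,0]-.521))-.009
    r=least_squares(f,[-.2,-.02,.286,0],loss="soft_l1",f_scale=.001)
    print(c,len(q),r.x.round(4),np.median(abs(r.fun)))
    b=P[(z>0)&(P[...,2]>.2)&(P[...,2]<.31)&(abs(P[...,1]+.2)<.05)&(abs(P[...,0]-.521)<.13)]
    s=(b[:,0]-.521)-.02*(b[:,1]+.2)
    print(np.percentile(s,[.5,1,99,99.5]).round(4))
    m=((C[...,0]<8)|(C[...,0]>172))&(C[...,1]>150)&(P[...,1]<-.28)&(P[...,2]>.2)&(P[...,2]<.28)&(abs(P[...,0]-.52)<.08)&(z>0)
    q=P[m]
    for sgn in (0,1):
        kk=q[(q[:,0]>.52)==sgn]
        if len(kk): print("red",len(kk),kk.min(0).round(4),kk.max(0).round(4),np.median(kk,0).round(4))
    # tote wall rim heights: front (+y) and back
    for sy in (-.052,.052):
        w=P[(z>0)&(abs(P[...,1]+.2-sy)<.01)&(abs(P[...,0]-.521)<.08)&(P[...,2]>.12)&(P[...,2]<.21)]
        if len(w)>20: print("rim",sy,len(w),np.percentile(w[:,2],[90,98]).round(4))
E
```

```text
scene 174 [-0.1995 -0.0233  0.2851 -0.0026] 0.0009030949363526093
[-0.094  -0.0937  0.0962  0.0964]
red 93 [ 0.4412 -0.4223  0.2005] [ 0.4821 -0.308   0.2546] [ 0.476  -0.3753  0.2358]
red 105 [ 0.5366 -0.4222  0.2021] [ 0.5705 -0.3056  0.2573] [ 0.5662 -0.3725  0.2364]
rim -0.052 248 [0.1864 0.1894]
rim 0.052 644 [0.1865 0.1891]
side 239 [-0.1987 -0.0179  0.2859 -0.0036] 0.0009818452264070583
[-0.094  -0.0938  0.0935  0.0938]
red 60 [ 0.4694 -0.4204  0.2005] [ 0.4783 -0.3039  0.2582] [ 0.4729 -0.369   0.2375]
rim -0.052 388 [0.1877 0.1898]
rim 0.052 684 [0.1863 0.1889]
wrist 10187 [-0.1988 -0.0214  0.286  -0.0004] 0.0002984575592800461
[-0.0957 -0.0955  0.0828  0.0832]
red 716 [ 0.4688 -0.3288  0.2341] [ 0.477  -0.3037  0.2603] [ 0.4718 -0.3088  0.252 ]
red 1365 [ 0.5577 -0.3511  0.2321] [ 0.5667 -0.3064  0.2597] [ 0.5603 -0.3243  0.2385]
rim -0.052 6695 [0.1884 0.1891]
rim 0.052 7347 [0.1881 0.1888]
```

```bash
python3 -m crank '[0,-0.004,0,0,0,0,-0.012,0,0,0,0,-0.022,0,0,0,0,-0.034,0,0,0,0,-0.046,0,0,0,0,-0.058,0,0,0,0,-0.070,0,0,0,0,-0.082,0,0,0]' && python3 -m crank '[0,-0.012,0,0,0,0,-0.024,0,0,0,0,-0.036,0,0,0,0,-0.048,0,0,0,-0.001,-0.058,0,0,0,-0.001,-0.066,0,0,0,-0.001,-0.072,0,0,0,-0.001,-0.076,0,0,0]' && python3 -m crank '[0,0,0,0,0,0,0,0,0,0,0,0,-0.004,0,0,0,0,-0.010,0,0,0,0,-0.016,0,0,0,0,-0.022,0,0,0,0,-0.026,0,0,0,0,-0.028,0,0]'
python3 - <<'E'
from h import *
s=ctrl.observe();print(s["tcp_pos"],s["opening"],s["ft_force"],s["moment"])
for c in ["wrist","scene","side"]:
    im=ctrl.get_image(c);save(im,c+"5");P=cloud(im);np.savez("/tmp/%s5.npz"%c,P=P,z=im["z_map"],c=im["color"])
    if c=="scene": cv2.imwrite("pics/sc5z.png",cv2.resize(im["color"][60:200,110:310],(800,560),interpolation=cv2.INTER_CUBIC)[:,:,::-1])
E
```

```text
clock: 8.63
tcp_pos: [0.5219, -0.2836, 0.4406]
ee_rot: [-2.245, -2.197, 0.0]
ft_force: [0.4, -0.3, -4.1]
opening: 0.0142
clock: 9.3
tcp_pos: [0.521, -0.3587, 0.4406]
ee_rot: [-2.245, -2.197, 0.0]
ft_force: [0.4, 0.2, -5.2]
opening: 0.0144
clock: 9.97
tcp_pos: [0.5209, -0.3577, 0.4113]
ee_rot: [-2.243, -2.197, 0.001]
ft_force: [-0.3, 0.9, -4.2]
opening: 0.0149
[ 0.5209008  -0.35774685  0.41134747] 0.014939624249719112 [-0.30667868  0.88430231 -4.17623411] [0.00687232 0.03348083 0.00315886]
```

View pics/sc5z.png

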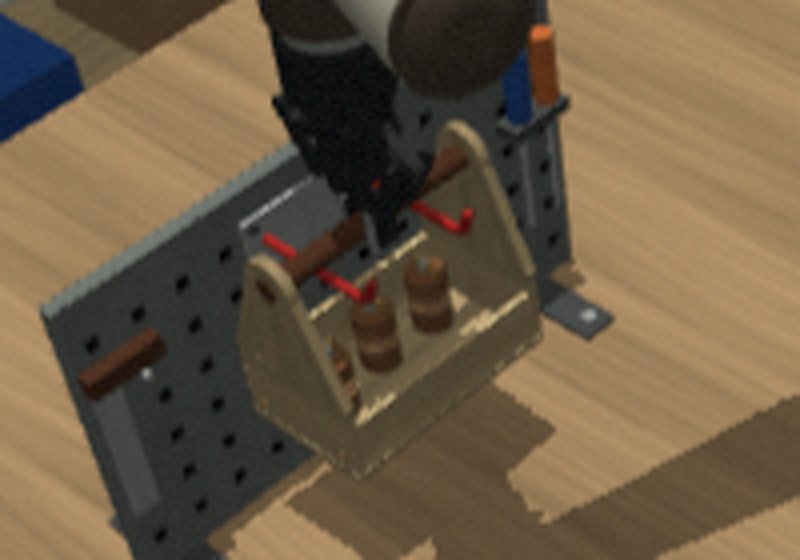

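View pics/wrist5.png

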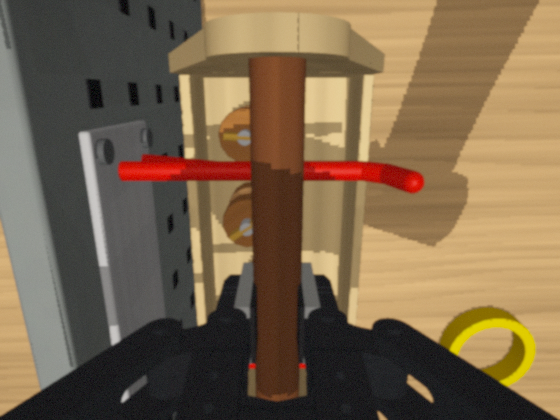

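Both prongs pass under the handle between the end boards, the near one at row 170 of the wrist view. Now I'll lower slowly.

```bash
python3 -m crank '[0,0,-0.001,0,0,0,0,-0.002,0,0,0,0,-0.003,0,0,0,0,-0.004,0,0,0,0,-0.005,0,0,0,0,-0.006,0,0,0,0,-0.006,0,0,0,0,-0.006,0,0]';python3 -m crank '[0,0,-0.001,0,0,0,0,-0.001,0,0,0,0,-0.001,0,0]'; python3 -m crank '[0,0,-0.001,0,0,0,0,-0.001,0,0,0,0,-0.001,0,0]'
```

```text
clock: 10.78
tcp_pos: [0.521, -0.358, 0.4066]
ee_rot: [-2.245, -2.198, 0.0]
ft_force: [-0.4, -0.1, -4.9]
opening: 0.0147
clock: 11.03
tcp_pos: [0.521, -0.358, 0.4057]
ee_rot: [-2.244, -2.198, 0.0]
ft_force: [0.3, 0.6, -4.5]
opening: 0.0147
clock: 11.28
tcp_pos: [0.5209, -0.358, 0.4046]
ee_rot: [-2.244, -2.198, 0.0]
ft_force: [-0.2, 1.0, -4.6]
opening: 0.0145
```

```bash
for i in 1 2; do python3 -m crank '[0,0,-0.0005,0,0,0,0,-0.001,0,0,0,0,-0.001,0,0]'; done
```

```text
clock: 11.53
tcp_pos: [0.521, -0.3579, 0.4036]
ee_rot: [-2.244, -2.198, 0.0]
ft_force: [0.1, 0.0, -5.5]
opening: 0.0151
clock: 11.78
tcp_pos: [0.521, -0.358, 0.4025]
ee_rot: [-2.244, -2.198, 0.0]
ft_force: [-0.5, -0.2, -4.7]
opening: 0.015
```

```bash
python3 -m crank '[0,0,-0.0005,0,0,0,0,-0.001,0,0,0,0,-0.001,0,0]'
```

```text
clock: 12.03
tcp_pos: [0.521, -0.358, 0.4021]
ee_rot: [2.244, 2.198, 0.0]
ft_force: [0.5, 0.8, -4.1]
opening: 0.0146
```

```bash
python3 -m crank '[0,0,-0.0005,0,0,0,0,-0.0005,0,0,0,0,-0.0005,0,0]'
```

```text
clock: 12.28
tcp_pos: [0.5211, -0.3581, 0.4019]
ee_rot: [2.243, 2.197, 0.0]
ft_force: [-0.1, -0.4, -2.0]
opening: 0.015
```

```bash
python3 -m crank '[0,0,-0.0003,0,0,0,0,-0.0005,0,0,0,0,-0.0005,0,0]'
python3 - <<'E'
from h import *
s=ctrl.observe();print(s["tcp_pos"],s["opening"],s["ft_force"],s["moment"])
E
```

```text
clock: 12.53
tcp_pos: [0.5212, -0.3582, 0.4018]
ee_rot: [2.243, 2.197, 0.0]
ft_force: [-0.1, 0.4, 0.0]
opening: 0.0144
[ 0.52115708 -0.35816104  0.40182676] 0.014422096838975497 [-0.10937185  0.40908205  0.03376823] [ 0.05950601 -0.01658423  0.04335042]
```

```bash
python3 -m crank '[0,0,0,0,0,0,0,0,0,0,0,0,0,0,0]' 20; python3 -m crank '[0,0,0,0,0.2,0,0,0,0,0.24,0,0,0,0,0.28,0,0,0,0,0.32,0,0,0,0,0.36,0,0,0,0,0.4,0,0,0,0,0.45,0,0,0,0,0.48]'
python3 - <<'E'
from h import *
s=ctrl.observe();print(s["tcp_pos"],s["opening"],s["ft_force"],s["moment"])
for c in ["wrist","scene"]:
    im=ctrl.get_image(c);save(im,c+"6")
    if c=="scene": cv2.imwrite("pics/sc6z.png",cv2.resize(im["color"][60:200,110:310],(800,560),interpolation=cv2.INTER_CUBIC)[:,:,::-1])
E
```

```text
clock: 12.78
tcp_pos: [0.5212, -0.3582, 0.4018]
ee_rot: [2.243, 2.197, 0.0]
ft_force: [-0.7, -0.5, 4.6]
opening: 0.0149
clock: 13.45
tcp_pos: [0.521, -0.358, 0.4005]
ee_rot: [-2.244, -2.198, 0.0]
ft_force: [0.4, -0.5, 0.3]
opening: 0.0411
[ 0.52099048 -0.35796238  0.40053194] 0.04106163917497275 [ 0.36932942 -0.46736492  0.33844767] [-0.00333315 -0.05168735  0.02994267]
```

View pics/sc6z.png

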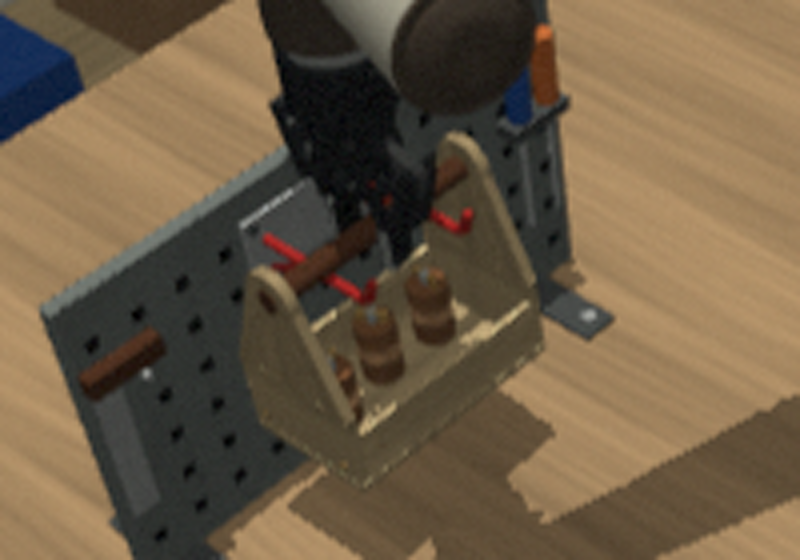

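View pics/wrist6.png

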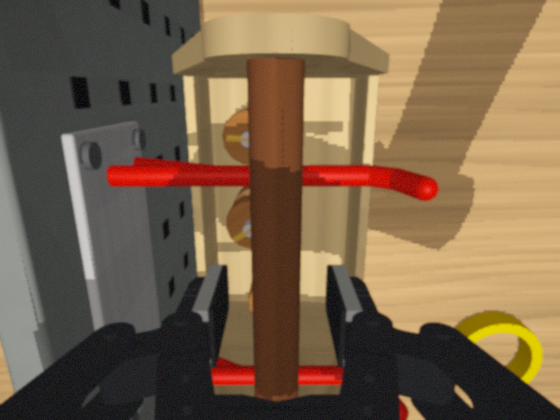

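Released: both prongs sit under the handle, the fingers are clear on both sides, and the spools are standing. Retreat straight up.

```bash
python3 -m crank '[0,0,0.003,0,0.48,0,0,0.008,0,0.48,0,0,0.015,0,0.48,0,0,0.023,0,0.48,0,0,0.033,0,0.48,0,0,0.045,0,0.48,0,0,0.057,0,0.48,0,0,0.07,0,0.48]'; python3 -m crank '[0,0.01,0.015,0,0.48,0,0.025,0.03,0,0.48,0,0.045,0.045,0,0.48,0,0.065,0.06,0,0.48,0,0.085,0.075,0,0.48,0,0.10,0.085,0,0.48,0,0.11,0.09,0,0.48,0,0.11,0.09,0,0.48]'; python3 -m crank '[0,0,0,0,0.48,0,0,0,0,0.48,0,0,0,0,0.48,0,0,0,0,0.48,0,0,0,0,0.48,0,0,0,0,0.48]'
python3 - <<'E'
from h import *
from scipy.optimize import least_squares
s=ctrl.observe();print(s["tcp_pos"],s["opening"],s["ft_force"])
for k in range(2):
  for c in ["scene","side","wrist"]:
    im=ctrl.get_image(c);save(im,c+"7_%d"%k);P=cloud(im);z=im["z_map"]
    if c=="scene": cv2.imwrite("pics/sc7z.png",cv2.resize(im["color"][60:200,110:310],(800,560),interpolation=cv2.INTER_CUBIC)[:,:,::-1])
    h=(z>0)&(P[...,2]>.236)&(P[...,2]<.262)&(abs(P[...,0]-.521)<.08)&(abs(P[...,1]+.358)<.014)&(abs(abs(P[...,0]-.521)-.045)>.01)
    q=P[h]
    if len(q)<20: print(c,"no handle");continue
    f=lambda p:np.hypot(q[:,1]-p[0]-p[1]*(q[:,0]-.521),q[:,2]-p[2]-p[3]*(q[:,0]-.521))-.009
    r=least_squares(f,[-.358,-.02,.248,0],loss="soft_l1",f_scale=.001);print(c,len(q),r.x.round(4))
    for sy in (-.052,.052):
        w=P[(z>0)&(abs(P[...,1]+.358-sy)<.01)&(abs(P[...,0]-.521)<.08)&(P[...,2]>.08)&(P[...,2]<.18)]
        if len(w)>20: print("rim",sy,len(w),np.percentile(w[:,2],[90,98]).round(4))
E
```

```text
clock: 14.22
tcp_pos: [0.5209, -0.3579, 0.4724]
ee_rot: [2.244, 2.197, 0.001]
ft_force: [-0.3, 0.2, 0.0]
opening: 0.041
clock: 14.88
tcp_pos: [0.5206, -0.2466, 0.5634]
ee_rot: [2.24, 2.198, 0.004]
ft_force: [-1.1, -0.2, 0.2]
opening: 0.0409
clock: 15.38
tcp_pos: [0.521, -0.2484, 0.5602]
ee_rot: [-2.245, -2.197, 0.001]
ft_force: [0.2, -1.2, 0.3]
opening: 0.0409
[ 0.52104127 -0.24842692  0.56022291] 0.04086991202578262 [ 0.2115096  -1.21109728  0.27089037]
scene 268 [-0.3584 -0.0245  0.2459 -0.0061]
rim -0.052 234 [0.1482 0.1662]
rim 0.052 631 [0.1486 0.1517]
side 216 [-0.3574 -0.0173  0.2471  0.0065]
rim -0.052 321 [0.1521 0.1743]
rim 0.052 550 [0.1494 0.1519]
wrist 3681 [-0.3578 -0.0214  0.2471 -0.    ]
rim -0.052 29 [0.1081 0.168 ]
rim 0.052 2362 [0.1512 0.152 ]
scene 264 [-0.3583 -0.0143  0.2463  0.0024]
rim -0.052 235 [0.1475 0.1616]
rim 0.052 634 [0.1485 0.1518]
side 214 [-0.3575 -0.0213  0.2471  0.0018]
rim -0.052 316 [0.1496 0.1715]
rim 0.052 567 [0.1488 0.1516]
wrist 3680 [-0.3578 -0.022   0.2471 -0.0004]
rim -0.052 27 [0.1138 0.17  ]
rim 0.052 2366 [0.1512 0.152 ]
```

View pics/sc7z.png

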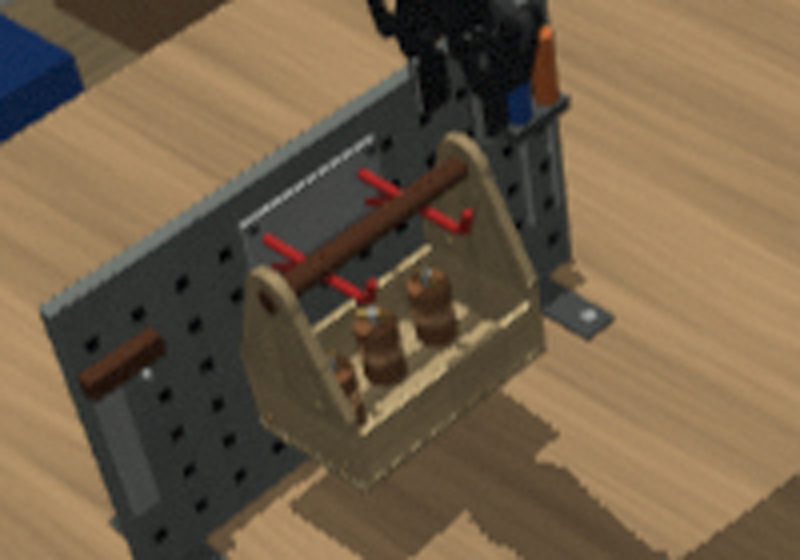

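View pics/scene7_1.png

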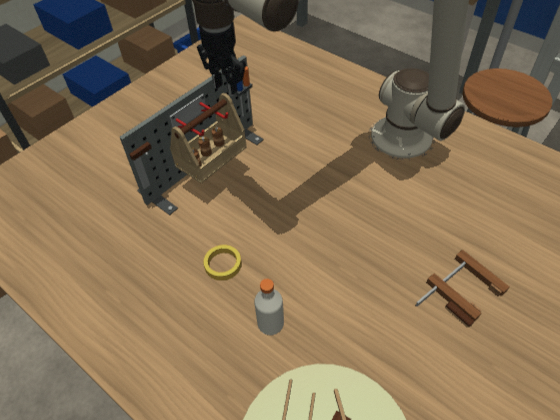

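```bash
python3 -m crank '[0,0,0,0,0.48,0,0,0,0,0.48,0,0,0,0,0.48,0,0,0,0,0.48,0,0,0,0,0.48,0,0,0,0,0.48,0,0,0,0,0.48,0,0,0,0,0.48]'>/dev/null
python3 - <<'E'
from h import *
A={c:cv2.imread(f"pics/{c}7_1.png")[:,:,::-1].astype(int) for c in ("scene","side","wrist")}
for c in A:
    im=ctrl.get_image(c);P=cloud(im);z=im["z_map"]
    d=abs(im["color"].astype(int)-A[c]).max(-1);print(c,"changed px",(d>40).sum())
    save(im,c+"8")
    # outer +y wall plane: points on front face
    w=P[(z>0)&(abs(P[...,0]-.521)<.08)&(P[...,2]>.105)&(P[...,2]<.145)&(P[...,1]>-.312)&(P[...,1]<-.285)]
    if len(w)>50:
        a,_,_,_=np.linalg.lstsq(np.c_[w[:,2],w[:,0],np.ones(len(w))],w[:,1],rcond=None);print("wall dy/dz deg",np.degrees(np.arctan(a[0])),"dy/dx",np.degrees(np.arctan(a[1])),len(w))
B=cv2.imread("pics/scene0.png")[:,:,::-1].astype(int);d=abs(B-cv2.imread("pics/scene8.png")[:,:,::-1].astype(int)).max(-1)>40
for n,(u,v,r) in dict(tape=(222,262,25),glue=(269,308,32),clamp=(460,285,45)).items(): print(n,d[v-r:v+r,u-r:u+r].sum())
E
```

```text
scene changed px 2
wall dy/dz deg -2.1371172663250197 dy/dx -1.2643854827150607 450
side changed px 0
wall dy/dz deg -1.7414953052711173 dy/dx -1.324578092503503 437
wrist changed px 0
wall dy/dz deg 2.0755671053503058 dy/dx -0.6360329533224769 859
tape 0
glue 0
clamp 0
```

View pics/wrist8.png

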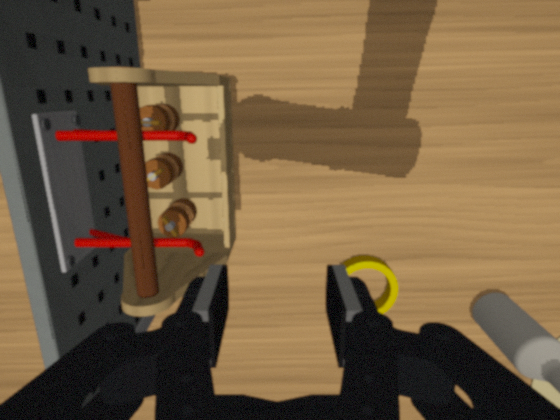

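```bash
python3 -c "
from cell import ctrl
print(ctrl.sign_off())"
```

```text
the job is handed in; nothing more can be done
None
```

The tote now hangs by its handle on the red hook, with both prongs under the dowel between the end boards, and I have handed the job in. I gripped the dowel, carried the tote level over the prong tips and lowered it until the hook took its weight. Then I opened the gripper partway and backed off up and away, about 17 s in all.

Last checks:
- **Position:** the handle is level along its length, with its axis at z ≈ 0.247 m and about 65 mm out from the panel.
- **Clamps:** all three spool clamps are standing in the tote.
- **Stillness:** pictures taken about 0.7 s apart are practically identical (at most 2 pixels changed).
- **Bystanders:** the pixels around the cam clamp, tape roll and glue bottle are unchanged from the start.
- **Forces:** the wrist-force readings stayed within a few newtons.

**Level:** the tote leans about 2° about its handle, with the front rim about 2 mm high. The clamps stand toward the panel side, which probably explains it, and I left it there. The scene and side cameras gave −2.1° and −1.7°. The wrist camera gave +2.1°, but it looks down from above and sees that wall poorly, so I relied on the other two and the rim height.

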